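# Find the heavy side of the sieve shaker's closed drum and hold it down

### The arm

A 6-joint arm with a two-finger parallel gripper is mounted at the origin on a cart in front of the work surface, level with it; the furniture and walls round the work are solid. World frame = base frame: x ahead of the robot, y to its left, z up, the work surface at z = 0. Lengths are in m, angles in rad, forces in N, time in s.
With the tool pointing down it reaches from about 0.375 to 0.9 m from the base axis. Payload 3.1 kg.
Tool frame: the origin (TCP) lies on the mounting face of the last link; the fingertips stand 182 mm ahead of it and the grasp point (between the pads) lies 164 mm ahead of it; z points along the fingers, y is the line along which they close (so a half turn about z gives the same grasp; the last joint's range is limited). The gripper opens to 87 mm and grips with 3 to 60 N. Pads are 19 mm wide; open, the fingers measure 117 mm over their backs; the gripper's body (75 mm by 190 mm) begins 51 mm behind the grasp point.
Start: joints at [1.121, 0.527, 1.433, -0, 1.181, -0.178], TCP at [0.168, 0.602, 0.405] pointing down, gripper open.
Joint ranges: [-3.08, 3.08], [-0.75, 2.2], [0.22, 2.44], [-1.43, 4.57], [0, 2.65], [-2.85, 2.85]. Speed limits (rad/s): [2.79, 2.79, 3.14, 3.14, 3.14, 3.14].

### API

Orientations are given as [roll, pitch, yaw] about the fixed x, y, z axes, in that order (R = Rz(yaw) Ry(pitch) Rx(roll)).
In Python, from cell import arm gives the robot as it stands.
- The arm moves only by the tool servo_tool, never from a script. Its arguments are lists of equal length, an entry for each row: "twist": the turn, a rotation vector about the tool's x, y, z in degrees, a list of three; "offset": the shift along the tool's x, y, z in cm, a list of three; "hand": the finger opening in cm, from 0 to 8.7. A call has exactly 8 rows; each row shifts and turns the commanded pose from where the row before left it, along the tool's axes as they then stand; what a row does not reach is not made up. A row lasts 1/8 s, in which the tool goes at most 62.5 mm and 10.7 degrees, less where a joint would pass 70% of its speed; a pose out of reach is approached as far as the arm can. A call with a gripper value outside its range is refused whole. The fingers move at their own pace and stop on an object; "grip_force" is the grip in N (left out, the last holds). Time passes only in rows, so rows that do not move let the fingers close, or fill a call up. It gives the time, the measured TCP pose, the force, the opening and the grip force at its end, in the units of the state.
- arm.get_state(): the state, without advancing time (a new reading comes with each control period).
- arm.get_image(name): name is "scene" or "top" or "wrist"; returns the picture (420x560x3 uint8, red, green, blue); there is no depth.
- arm.get_calibration(name): a dict with "fov_y" (degrees; the focal length in pixels is half the picture's height over the tangent of half this angle, whatever the lens; pixels are square), "cx", "cy" (the principal point, pixels), "rvec" (rotation vector, rad) and "tvec" (3), from world to camera coordinates, as OpenCV has them. Camera axes: x right, y down, z forward; pixel columns grow to the right and rows downward; lengths in m; the calibration is good to about 2 mm. A picture is of the moment at which its call begins: read the wrist's pose just before it. get_calibration takes no time and is no camera call; for the wrist camera it gives the pose at the moment of the call.
- arm.finish_job(): hands the job in; it is judged then, once.
The state is a dict: "time_s": time; "q": joint angles; "joint_vel": joint speeds; "effort": joint torques, N m; "tool_pos": TCP position; "tcp_rot": TCP orientation; "force": force on the tool from outside, world axes, zero at the start; "torque": the same for the moment, N m; "gripper_width": opening from 0.0 (shut) to 1.0 (fully open); "finger_force": force on a finger pad.
Only numpy, scipy, OpenCV 4.12 (cv2) and the standard library are available. Lean on these libraries where they do the work, as an engineer would, in place of code of your own. Each camera call takes 0.05 s, during which the arm holds its last target. There are 200 camera calls.

### The job

The aluminium drum of the glaze-sieve shaker stands in its bearings on the table with its off-centre weight shut inside, and since the covers were refitted the old red paint mark no longer tells where the weight sits. Turn the drum by hand at its rim, feel which side is heavy, and bring that side straight down. Finish with the drum at rest and still firmly gripped by its rim, heavy side down, so that a colleague can paint a new mark on top; leave everything else on the table alone.

Things in the scene. Friction and masses are not known exactly. Their poses are not given: they have to be found in the camera images.
- drum_centre (a point): Centre of the closed aluminium drum, on its axle, 108 mm above the table; a point of the fixed stand, so it does not turn with the drum. Its y axis is the axle (level), x is level across it, z up. The drum is a disc of 156 mm diameter, 34 mm wide along y; from 42 mm radius out to the rim its faces are flat and bare, so the rim can be pinched across the faces from above.
- stand: Fixed bearing stand, origin under its middle on the table, axes as drum_centre. Grey base plate 150 (x) by 240 mm (y), top 15 mm high. Blue bearing blocks at y = -80 and +80 mm, 34 mm wide, tops (brass grease nipples) 41 mm above the axle. Dark belt pulley of 33 mm radius at y = +110 to +132 mm. Round covers of 42 mm radius stand 3 mm out of the drum's faces, hubs of 17 mm radius 21 mm.
- drum (a joint): Angle of the drum on its axle, rad: 0 with the red mark on top, growing as the mark goes from the top towards +x of drum_centre; turns without end. Stiff seals and grease drag with 0.25 N m, plus 0.12 N m per rad/s. The weight pulls with 0.30 to 0.48 N m when level with the axle; its place differs every time. Let go, the drum stays, or sinks until the drag stops it, well short of the bottom.
- paint_mark (a point): Red paint mark across the drum's rim and down its faces, 78 mm from the axle; turns with the drum. It says nothing about where the weight is. Turning the drum takes more force while the heavy side climbs and less while it sinks; the mean of the two ways at one angle is the weight's share alone, none with the heavy side straight down (or straight up).
- clay_pot: Bystander: leather-hard dark grey clay cup, 101 mm wide and 101 mm tall, rim down on a fixed grey banding wheel (210 mm diameter, top 110 mm high) right of the drum. Origin at its underside. Leave it alone.
- spanner: Bystander: steel spanner, 160 mm long, flat on the table behind the drum. Leave it alone.
- glaze_sieve: Bystander: round white glaze sieve, 205 mm diameter, 60 mm high, at the back of the table. Leave it alone.
- rubber_kidney: Bystander: flat red rubber kidney, 46 x 88 mm, left of the drum. Leave it alone.
- ribbon_tool: Bystander: wooden ribbon tool, 181 mm long, right of the banding wheel. Leave it alone.

How it is judged:
By the outcome, as a careful person would: the job done as asked, in the order asked, and still so for the second after the job is handed in, while the arm keeps its last pose, push and grip.
It also fails if it takes over 72 s, if anything falls off the work surface, if the arm or the gripper's body presses on something with over 40 N, if the wrist force passes 120 N, or if a joint passes its speed limit or range.

## Working session

There is one attempt and no reset: what is moved stays moved. The work goes in short steps, Python scripts to look and compute and a tool call to move; the robot and the scene stay as the last step left them, time stands still between calls to the robot, and variables do not carry over. Pictures are saved under pics/ and viewed, at most 10 in all, crops included, and the job is handed in when it is done.

Besides the shell and the picture viewer there is one more tool, called in YAML: its name, and indented under it one key for each argument. servo_tool: Moves the arm, as the interface text tells. Its arguments: {"type":"object","properties":{"twist":{"type":"array"},"offset":{"type":"array"},"hand":{"type":"array"},"grip_force":{"type":"number"}},"required":["twist","offset","hand"]}

```bash
mkdir -p pics; ls; python3 - <<'E'
from cell import arm
import cv2,numpy as np
s=arm.get_state();print(s)
for n in("scene","top"):
    c=arm.get_calibration(n);print(n,c)
    cv2.imwrite(f"pics/{n}0.png",arm.get_image(n)[:,:,::-1])
E
```

```text
pics
{'time_s': 0.0, 'q': array([ 1.12047669e+00,  5.28486911e-01,  1.43393263e+00,  1.67457015e-05,
        1.18136319e+00, -1.78503628e-01]), 'joint_vel': array([-9.71419385e-04,  2.45641861e-04,  5.52004599e-05,  5.94288097e-05,
       -5.47954937e-05,  2.80484773e-04]), 'effort': array([ 9.95518967e-04, -4.40037167e+01, -1.76589149e+01,  6.33549783e-02,
        5.83472766e-02, -1.29342466e-04]), 'tool_pos': array([0.16761849, 0.60174194, 0.4037488 ]), 'tcp_rot': array([-3.13944012e+00, -4.04096160e-04,  2.86976983e+00]), 'force': array([-0.2070157 ,  0.20475834, -0.17269173]), 'torque': array([-0.02554061,  0.00209175,  0.01740043]), 'finger_force': 0.0, 'gripper_width': 0.9964086626052779}
scene {'fov_y': 51.78906140004829, 'cx': 278.16054956973557, 'cy': 201.89153741517177, 'rvec': array([ 2.0785638 , -0.96907143,  0.48766222]), 'tvec': array([-0.30037214,  0.43282688,  0.87381521])}
top {'fov_y': 57.91169794509671, 'cx': 276.06783337123034, 'cy': 213.49919420536284, 'rvec': array([ 2.16445131, -2.21250572,  0.08749882]), 'tvec': array([0.10744727, 0.62407703, 1.20736759])}
```

View pics/top0.png

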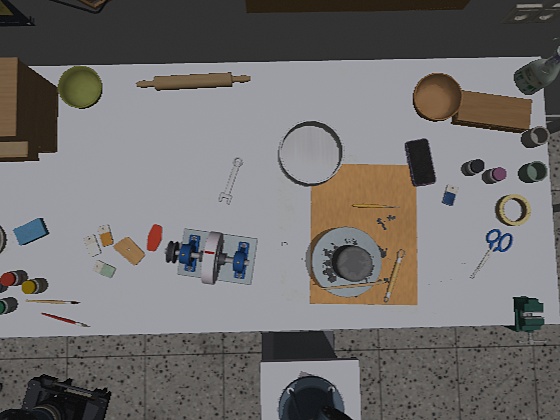

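View pics/scene0.png

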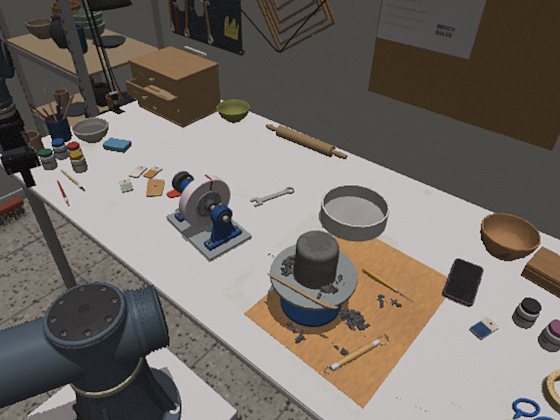

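Top view: the drum rim is at about (212,258), the pulley to the left at (172,252) and the base plate spans about (178,229) to (257,284). I'll zoom in for the corners.

```bash
cat > h.py <<'E'
from cell import arm
import cv2,numpy as np
def cam(n):
    c=arm.get_calibration(n);f=210/np.tan(np.radians(c["fov_y"])/2)
    return np.array([[f,0,c["cx"]],[0,f,c["cy"]],[0,0,1]]),c["rvec"],c["tvec"]
def ray(n,uv,z):
    K,r,t=cam(n);R=cv2.Rodrigues(r)[0];C=-R.T@t
    d=R.T@np.linalg.solve(K,[uv[0],uv[1],1]);return C+d*(z-C[2])/d[2]
def proj(n,P):
    K,r,t=cam(n);return cv2.projectPoints(np.array(P,float).reshape(-1,3),r,t,K,None)[0][:,0]
E
python3 - <<'E'
from h import *
im=cv2.imread("pics/top0.png")[210:310,150:280]
a=cv2.resize(im,None,fx=6,fy=6,interpolation=cv2.INTER_CUBIC)
cv2.imwrite("pics/topz.png",a)
E
```

```text
(no output)
```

View pics/topz.png

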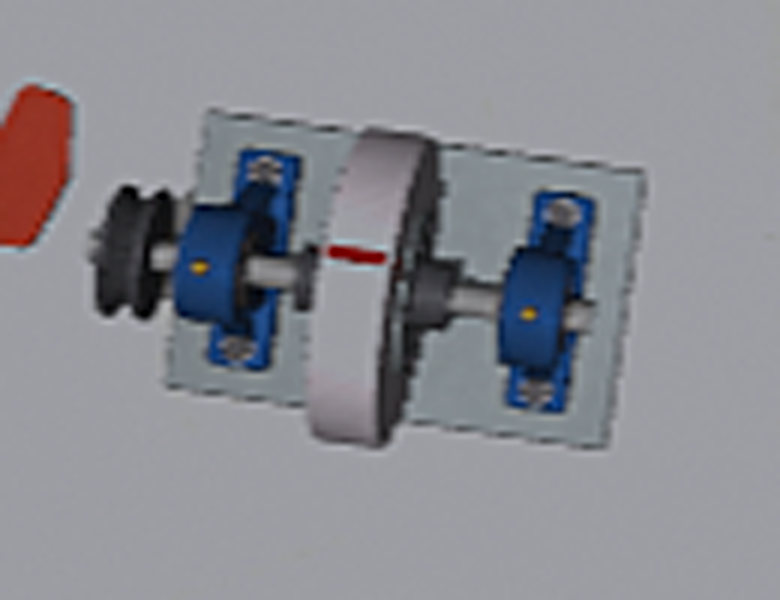

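The zoom shows base corners at (208,112), (645,172), (606,448) and (168,386), nipples at (200,268) and (529,314), and the mark at (357,256), roughly on top.

```bash
python3 - <<'E'
from h import *
u=lambda p:(150+(p[0]+.5)/6-.5,210+(p[1]+.5)/6-.5)
C=[ray("top",u(p),.015) for p in[(208,112),(645,172),(606,448),(168,386)]]
print(np.round(C,4),np.round(np.mean(C,0),4))
L,R=ray("top",u((200,268)),.149),ray("top",u((529,314)),.149)
print(L,R,(L+R)/2,np.linalg.norm(L-R));d=L-R
yaw=np.arctan2(-d[0],d[1]);print("yaw",yaw,np.degrees(yaw))
d=C[0]-C[1];print(np.degrees(np.arctan2(-d[0],d[1])));d=C[3]-C[2];print(np.degrees(np.arctan2(-d[0],d[1])))
c=(np.mean(C,0)+(L+R)/2)/2;ex=np.array([np.cos(yaw),np.sin(yaw),0])
m=ray("top",u((357,256)),.185);print("mark",m,(m-c)@ex)
s=arm.get_state();print(s["tool_pos"],s["tcp_rot"])
E
```

```text
[[0.5853 0.3925 0.015 ]
 [0.5477 0.157  0.015 ]
 [0.4007 0.1806 0.015 ]
 [0.439  0.4146 0.015 ]] [0.4932 0.2861 0.015 ]
[0.50546371 0.36536081 0.149     ] [0.47999099 0.20809906 0.149     ] [0.49272735 0.28672993 0.149     ] 0.15931138747246637
yaw -0.1605818610157422 -9.200662902558395
-9.070528097415746
-9.288505819038285
mark [0.5104387  0.28406562 0.185     ] 0.017646136612402576
[0.16762717 0.60177879 0.40386273] [-3.13963800e+00 -3.33160512e-04  2.86982670e+00]
```

servo_tool:
  twist:
    - [0,0,0]
    - [0,0,0]
    - [0,0,0]
    - [0,0,0]
    - [0,0,0]
    - [0,0,0]
    - [0,0,0]
    - [0,0,-6.4]
  offset:
    - [-5,-2.7,-0.25]
    - [-5,-2.7,-0.25]
    - [-5,-2.7,-0.25]
    - [-5,-2.7,-0.25]
    - [-5,-2.7,-0.25]
    - [-5,-2.7,-0.25]
    - [-5,-2.7,-0.25]
    - [-4.7,-2.7,-0.25]
  hand: [6,6,6,6,6,6,6,6]
  grip_force: 50

```text
time_s: 1.1
tool_pos: [0.4934, 0.2858, 0.4245]
tcp_rot: [-3.142, -0.0, 2.984]
force: [0.9, 0.2, 0.1]
gripper_width: 0.688
finger_force: 0.0
```

```bash
cat >> h.py <<'E'
from scipy.spatial.transform import Rotation as Ro
c=np.array([.493,.2865,.108]);yaw=-.1605;W=np.array([[np.cos(yaw),np.sin(yaw),0],[-np.sin(yaw),np.cos(yaw),0],[0,0,1]])  # world->stand
def rep():
    s=arm.get_state();p=W@(s["tool_pos"]-c);R=W@Ro.from_euler("xyz",s["tcp_rot"]).as_matrix()
    z=-R[:,2];tilt=np.degrees(np.arctan2(z[0],z[2]));F=W@s["force"];M=W@s["torque"]
    err=p-.23*np.array([np.sin(np.radians(tilt)),0,np.cos(np.radians(tilt))])
    print(f"t{s['time_s']:.2f} p_mm",np.round(p*1e3,1),f"tilt{tilt:.2f} Ry",np.round(np.degrees(Ro.from_matrix(R).as_rotvec()),1),"err_tool_mm",np.round(R.T@err*1e3,1),"F",np.round(F,1),"M",np.round(M,2),f"axle {M[1]+np.cross(p,F)[1]:.3f} grip{s['finger_force']:.0f} w{s['gripper_width']*87:.1f} q",np.round(s["q"],2))
    return s
E
python3 - <<'E'
from h import *
rep()
cv2.imwrite("pics/w1.png",arm.get_image("wrist")[:,:,::-1])
print(proj("wrist",[c+[0,0,.078]]), proj("wrist",[c+W.T@[.07,y,.03] for y in(-.017,.017)]), proj("wrist",[c+W.T@[-.07,y,.03] for y in(-.017,.017)]))
E
```

```text
t1.10 p_mm [  0.5  -0.6 316.5] tilt0.03 Ry [   0.3 -180.     0. ] err_tool_mm [ -0.3  -0.6 -86.5] F [0.9 0.3 0.1] M [0.05 0.02 0.05] axle 0.291 grip0 w59.9 q [ 0.33  0.43  1.55  0.    1.16 -1.08]
[[280.53282434 215.49804855]] [[257.56456401 278.1442616 ]
 [299.79005225 278.25648611]] [[255.49459127  97.0253729 ]
 [304.6735148   97.12505252]]
```

View pics/w1.png

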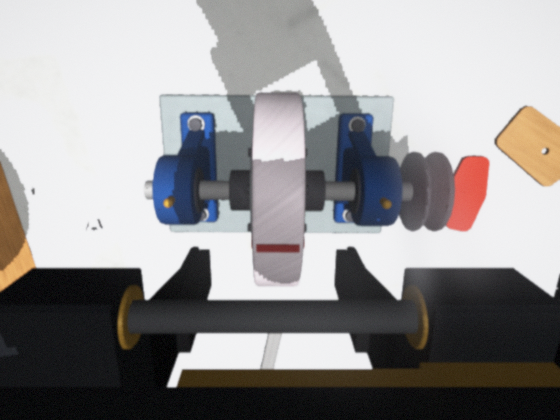

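The wrist view shows the rim between the open fingers, columns 252–305, which matches the projection. The mark is at (277,248). Now I descend and grip.

servo_tool:
  twist:
    - [0,0,0]
    - [0,0,0]
    - [0,0,0]
    - [0,0,0]
    - [0,0,0]
    - [0,0,0]
    - [0,0,0]
    - [0,0,0]
  offset:
    - [0,0,3]
    - [0,0,3]
    - [0,0,2.65]
    - [0,0,0]
    - [0,0,0]
    - [0,0,0]
    - [0,0,0]
    - [0,0,0]
  hand: [6,6,6,6,3,3,3,3]
  grip_force: 50

```text
time_s: 2.15
tool_pos: [0.4925, 0.2885, 0.3392]
tcp_rot: [3.137, 0.002, 2.98]
force: [1.0, 5.8, 0.1]
gripper_width: 0.386
finger_force: 50.0
```

```bash
python3 - <<'E'
from h import *
rep()
for i in range(4): arm.get_image("top"); rep()
E
```

```text
t2.15 p_mm [ -0.8   1.9 231.2] tilt-0.11 Ry [1.000e-01 1.799e+02 4.000e-01] err_tool_mm [ 0.4  1.9 -1.2] F [0.1 5.9 0.1] M [ 0.77  0.18 -0.14] axle 0.203 grip50 w33.6 q [ 0.33  0.54  1.64  0.    0.96 -1.08]
t2.20 p_mm [ -0.8   2.  231.2] tilt-0.11 Ry [1.000e-01 1.799e+02 4.000e-01] err_tool_mm [ 0.4  2.  -1.2] F [-0.3  4.9  1.3] M [ 0.71  0.16 -0.1 ] axle 0.097 grip50 w33.7 q [ 0.33  0.54  1.64  0.    0.96 -1.08]
t2.25 p_mm [ -0.8   2.  231.2] tilt-0.11 Ry [1.000e-01 1.799e+02 4.000e-01] err_tool_mm [ 0.4  2.  -1.2] F [-0.5  4.6  1.2] M [ 0.71  0.07 -0.06] axle -0.043 grip50 w33.8 q [ 0.33  0.54  1.64  0.    0.96 -1.08]
t2.30 p_mm [ -0.8   2.  231.2] tilt-0.11 Ry [1.000e-01 1.799e+02 4.000e-01] err_tool_mm [ 0.4  2.  -1.2] F [-1.1  5.1  1.4] M [ 0.77  0.16 -0.11] axle -0.095 grip50 w33.7 q [ 0.33  0.54  1.64  0.    0.96 -1.08]
t2.35 p_mm [ -0.8   2.  231.2] tilt-0.11 Ry [1.000e-01 1.799e+02 4.000e-01] err_tool_mm [ 0.4  2.  -1.2] F [-0.9  4.3  0.4] M [ 0.77  0.17 -0.13] axle -0.042 grip50 w33.7 q [ 0.33  0.54  1.64  0.    0.96 -1.08]
```

servo_tool:
  twist:
    - [0,2.5,0]
    - [0,2.5,0]
    - [0,2.5,0]
    - [0,2.5,0]
    - [0,2.5,0]
    - [0,2.5,0]
    - [0,2.5,0]
    - [0,2.5,0]
  offset:
    - [-1.0,0.25,0.02]
    - [-1.0,0,0.02]
    - [-1.0,0,0.02]
    - [-1.0,0,0.02]
    - [-1.0,0,0.02]
    - [-1.0,0,0.02]
    - [-1.0,0,0.02]
    - [-1.0,0,0.02]
  hand: [3,3,3,3,3,3,3,3]

```text
time_s: 3.35
tool_pos: [0.5705, 0.2767, 0.3247]
tcp_rot: [-3.141, -0.349, 2.981]
force: [-0.6, -2.5, -2.3]
gripper_width: 0.391
finger_force: 50.0
```

```bash
cat >> h.py <<'E'
def meas(n=5):
    rep();A=[]
    for i in range(n):
        arm.get_image("wrist");s=arm.get_state();p=W@(s["tool_pos"]-c);F=W@s["force"];M=W@s["torque"];A.append([M[1]+np.cross(p,F)[1],M[1]])
    A=np.array(A);print("axle mean %.3f M %.3f  "%tuple(A.mean(0)),np.round(A[:,0],2));rep()
E
python3 - <<'E'
from h import *
meas()
E
```

```text
t3.35 p_mm [ 78.1   2.7 216.7] tilt20.00 Ry [  -0. -160.    0.] err_tool_mm [ 0.8  2.7 -0.3] F [-0.2 -2.6 -2.3] M [ 0.34 -0.61 -0.13] axle -0.479 grip50 w34.0 q [ 0.25  0.68  1.39  0.14  1.39 -1.21]
axle mean 0.037 M -0.315   [ 0.08 -0.03 -0.04  0.03  0.14]
t3.60 p_mm [ 77.9   2.8 216.7] tilt19.84 Ry [  -0.  -160.2    0. ] err_tool_mm [ 0.3  2.8 -0.3] F [ 2.8 -4.3 -1.4] M [ 0.18 -0.58 -0.17] axle 0.140 grip50 w33.8 q [ 0.25  0.68  1.39  0.14  1.39 -1.21]
```

servo_tool:
  twist:
    - [0,2.5,0]
    - [0,2.5,0]
    - [0,2.5,0]
    - [0,2.5,0]
    - [0,2.5,0]
    - [0,2.5,0]
    - [0,2.5,0]
    - [0,2.5,0]
  offset:
    - [-1.0,0,0.02]
    - [-1.0,0,0.02]
    - [-1.0,0,0.02]
    - [-1.0,0,0.02]
    - [-1.0,0,0.02]
    - [-1.0,0,0.02]
    - [-1.0,0,0.02]
    - [-1.0,0,0.02]
  hand: [3,3,3,3,3,3,3,3]

```text
time_s: 4.6
tool_pos: [0.6384, 0.2659, 0.2844]
tcp_rot: [-3.14, -0.696, 2.98]
force: [-0.3, -4.3, -3.1]
gripper_width: 0.389
finger_force: 50.1
```

```bash
python3 -c "from h import *;rep()"
```

```text
t4.60 p_mm [146.8   2.9 176.4] tilt39.90 Ry [-0.000e+00 -1.401e+02  1.000e-01] err_tool_mm [0.5 2.9 0.4] F [ 0.4 -4.3 -3.1] M [ 0.13 -1.14 -0.15] axle -0.615 grip50 w33.9 q [ 0.19  0.87  1.15  0.23  1.78 -1.25]
```

servo_tool:
  twist:
    - [0,2.5,0]
    - [0,2.5,0]
    - [0,2.5,0]
    - [0,2.5,0]
    - [0,2.5,0]
    - [0,2.5,0]
    - [0,2.5,0]
    - [0,2.5,0]
  offset:
    - [-1.0,0,0.02]
    - [-1.0,0,0.02]
    - [-1.0,0,0.02]
    - [-1.0,0,0.02]
    - [-1.0,0,0.02]
    - [-1.0,0,0.02]
    - [-1.0,0,0.02]
    - [-1.0,0,0.02]
  hand: [3,3,3,3,3,3,3,3]

```text
time_s: 5.6
tool_pos: [0.689, 0.2575, 0.2228]
tcp_rot: [-3.139, -1.045, 2.978]
force: [-0.6, -5.2, -4.9]
gripper_width: 0.382
finger_force: 50.1
```

```bash
python3 -c "from h import *;rep()"
```

```text
t5.60 p_mm [198.1   2.7 114.8] tilt59.87 Ry [-1.000e-01 -1.201e+02  1.000e-01] err_tool_mm [-0.2  2.7  1. ] F [ 0.2 -5.3 -4.9] M [ 0.25 -1.46  0.04] axle -0.465 grip50 w33.3 q [ 0.16  1.07  0.94  0.33  2.13 -1.23]
```

servo_tool:
  twist:
    - [0,-2.5,0]
    - [0,-2.5,0]
    - [0,-2.5,0]
    - [0,-2.5,0]
    - [0,-2.5,0]
    - [0,-2.5,0]
    - [0,-2.5,0]
    - [0,-2.5,0]
  offset:
    - [1.0,-0.15,0.02]
    - [1.0,0,0.02]
    - [1.0,0,0.02]
    - [1.0,0,0.02]
    - [1.0,0,0.02]
    - [1.0,0,0.02]
    - [1.0,0,0.02]
    - [1.0,0,0.02]
  hand: [3,3,3,3,3,3,3,3]

```text
time_s: 6.6
tool_pos: [0.6382, 0.2655, 0.2844]
tcp_rot: [3.141, -0.692, 2.981]
force: [2.4, 0.8, -5.8]
gripper_width: 0.39
finger_force: 50.0
```

```bash
python3 -c "from h import *;rep()"
```

```text
t6.60 p_mm [146.7   2.5 176.4] tilt39.63 Ry [  -0.  -140.4   -0. ] err_tool_mm [-0.5  2.5  0.6] F [ 2.2  1.2 -5.8] M [ 0.16 -1.2  -0.4 ] axle 0.036 grip50 w33.9 q [ 0.19  0.87  1.16  0.23  1.77 -1.25]
```

servo_tool:
  twist:
    - [0,-2.5,0]
    - [0,-2.5,0]
    - [0,-2.5,0]
    - [0,-2.5,0]
    - [0,-2.5,0]
    - [0,-2.5,0]
    - [0,-2.5,0]
    - [0,-2.5,0]
  offset:
    - [1.0,0,0.02]
    - [1.0,0,0.02]
    - [1.0,0,0.02]
    - [1.0,0,0.02]
    - [1.0,0,0.02]
    - [1.0,0,0.02]
    - [1.0,0,0.02]
    - [1.0,0,0.02]
  hand: [3,3,3,3,3,3,3,3]

```text
time_s: 7.6
tool_pos: [0.57, 0.2766, 0.3247]
tcp_rot: [3.141, -0.344, 2.981]
force: [3.7, 1.9, -5.9]
gripper_width: 0.389
finger_force: 50.0
```

```bash
python3 -c "from h import *;rep()"
```

```text
t7.60 p_mm [ 77.6   2.5 216.7] tilt19.70 Ry [ 0.000e+00 -1.603e+02 -1.000e-01] err_tool_mm [ 0.   2.5 -0.2] F [ 3.3  2.4 -5.9] M [ 0.08 -0.88 -0.37] axle 0.294 grip50 w33.9 q [ 0.25  0.68  1.39  0.14  1.38 -1.21]
```

servo_tool:
  twist:
    - [0,-2.5,0]
    - [0,-2.5,0]
    - [0,-2.5,0]
    - [0,-2.5,0]
    - [0,-2.5,0]
    - [0,-2.5,0]
    - [0,-2.5,0]
    - [0,-2.5,0]
  offset:
    - [1.0,0,0.02]
    - [1.0,0,0.02]
    - [1.0,0,0.02]
    - [1.0,0,0.02]
    - [1.0,0,0.02]
    - [1.0,0,0.02]
    - [1.0,0,0.02]
    - [1.0,0,0.02]
  hand: [3,3,3,3,3,3,3,3]

```text
time_s: 8.6
tool_pos: [0.4924, 0.2891, 0.3391]
tcp_rot: [3.14, 0.004, 2.981]
force: [3.0, 1.9, -4.2]
gripper_width: 0.384
finger_force: 50.0
```

```bash
python3 -c "from h import *;rep()"
```

```text
t8.60 p_mm [ -1.    2.5 231.1] tilt-0.22 Ry [-0.000e+00  1.798e+02  1.000e-01] err_tool_mm [ 0.2  2.5 -1.1] F [ 2.6  2.3 -4.2] M [-0.06 -0.5  -0.4 ] axle 0.106 grip50 w33.4 q [ 0.34  0.54  1.64 -0.    0.96 -1.07]
```

servo_tool:
  twist:
    - [0,-2.5,0]
    - [0,-2.5,0]
    - [0,-2.5,0]
    - [0,-2.5,0]
    - [0,-2.5,0]
    - [0,-2.5,0]
    - [0,-2.5,0]
    - [0,-2.5,0]
  offset:
    - [1.0,0,0.02]
    - [1.0,0,0.02]
    - [1.0,0,0.02]
    - [1.0,0,0.02]
    - [1.0,0,0.02]
    - [1.0,0,0.02]
    - [1.0,0,0.02]
    - [1.0,0,0.02]
  hand: [3,3,3,3,3,3,3,3]

```text
time_s: 9.6
tool_pos: [0.4146, 0.3017, 0.3258]
tcp_rot: [3.139, 0.351, 2.981]
force: [2.8, -0.4, -2.5]
gripper_width: 0.388
finger_force: 50.1
```

```bash
python3 -c "from h import *;rep()"
```

```text
t9.60 p_mm [-79.8   2.4 217.8] tilt-20.13 Ry [ -0.  159.9   0.2] err_tool_mm [ 0.   2.4 -2. ] F [ 2.9  0.1 -2.5] M [-0.48 -0.16 -0.5 ] axle 0.257 grip50 w33.8 q [ 0.46  0.48  1.87 -0.39  0.54 -0.64]
```

servo_tool:
  twist:
    - [0,0,0]
    - [0,0,0]
    - [0,10,0]
    - [0,10,0]
    - [0,10,0]
    - [0,10,0]
    - [0,10,0]
    - [0,10,0]
  offset:
    - [0,0,0]
    - [0,0,0]
    - [-4.0,0,0.35]
    - [-4.0,0,0.35]
    - [-4.0,0,0.35]
    - [-4.0,0,0.35]
    - [-4.0,0,0.35]
    - [-4.0,0,0.35]
  hand: [6,6,6,6,6,6,6,6]

```text
time_s: 10.6
tool_pos: [0.6401, 0.2636, 0.2867]
tcp_rot: [3.141, -0.694, 2.98]
force: [0.2, 0.2, -1.1]
gripper_width: 0.69
finger_force: 0.0
```

```bash
python3 - <<'E'
from h import *
rep()
cv2.imwrite("pics/top2.png",arm.get_image("top")[:,:,::-1])
arm.get_image("wrist");rep()
for a in range(-60,61,10):
  m=c+W.T@[.078*np.sin(np.radians(a)),.0025,.078*np.cos(np.radians(a))];print(a,np.round(proj("top",[m])[0],1),end=" ")
im=cv2.imread("pics/top2.png")[210:310,150:280]
cv2.imwrite("pics/top2z.png",cv2.resize(im,None,fx=6,fy=6,interpolation=cv2.INTER_CUBIC))
E
```

```text
t10.60 p_mm [148.9   0.9 178.7] tilt39.74 Ry [-1.000e-01 -1.403e+02 -1.000e-01] err_tool_mm [-0.2  0.9 -2.6] F [ 0.1  0.2 -1.1] M [ 0.05 -0.41 -0.03] axle -0.223 grip0 w60.0 q [ 0.19  0.87  1.15  0.23  1.78 -1.25]
t10.70 p_mm [149.8  -0.6 171.9] tilt39.89 Ry [  -0.4 -140.1    0.2] err_tool_mm [-4.8 -0.6  2. ] F [-0.9 -0.7 -1.5] M [ 0.03 -0.42  0.05] axle -0.338 grip0 w60.1 q [ 0.19  0.88  1.15  0.22  1.77 -1.25]
-60 [206.1 281.3] -50 [205.8 279. ] -40 [205.8 275.9] -30 [205.9 272.2] -20 [206.2 267.9] -10 [206.7 263.3] 0 [207.3 258.5] 10 [208.1 253.6] 20 [209.  248.9] 30 [210.1 244.5] 40 [211.1 240.6] 50 [212.2 237.2] 60 [213.2 234.6]
```

View pics/top2z.png

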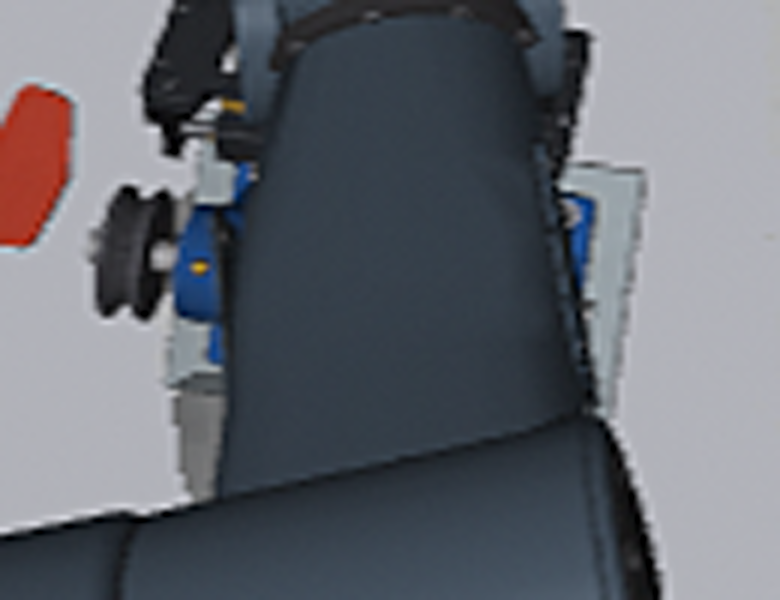

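```bash
python3 -c "from h import *;meas(8)"
```

```text
t10.70 p_mm [149.8  -0.6 171.9] tilt39.89 Ry [  -0.4 -140.1    0.2] err_tool_mm [-4.8 -0.6  2. ] F [-0.9 -0.7 -1.5] M [ 0.03 -0.42  0.05] axle -0.338 grip0 w60.1 q [ 0.19  0.88  1.15  0.22  1.77 -1.25]
axle mean -0.467 M -0.345   [-0.75 -0.61 -0.62 -0.39 -0.32 -0.32 -0.34 -0.4 ]
t11.10 p_mm [145.8   1.9 180.6] tilt39.38 Ry [ 0.000e+00 -1.406e+02  1.000e-01] err_tool_mm [ 1.9  1.9 -2.1] F [-0.1  0.3  0.1] M [-0.02 -0.38 -0.04] axle -0.401 grip0 w60.2 q [ 0.19  0.86  1.16  0.23  1.77 -1.25]
```

servo_tool:
  twist:
    - [0,5,0]
    - [0,5,0]
    - [0,5,0]
    - [0,5,0]
    - [0,0,0]
    - [0,0,0]
    - [0,0,0]
    - [0,0,0]
  offset:
    - [-2.0,0,0.09]
    - [-2.0,0,0.09]
    - [-2.0,0,0.09]
    - [-2.0,0,0.09]
    - [0,0,0]
    - [0,0,0]
    - [0,0,0]
    - [0,0,0]
  hand: [6,6,6,6,6,6,6,6]

```text
time_s: 12.1
tool_pos: [0.6889, 0.2563, 0.2269]
tcp_rot: [-3.139, -1.037, 2.978]
force: [0.4, 0.7, 0.1]
gripper_width: 0.69
finger_force: 0.0
```

```bash
python3 -c "from h import *;meas(4)"
```

```text
t12.10 p_mm [198.2   1.5 118.9] tilt59.44 Ry [-1.000e-01 -1.206e+02  1.000e-01] err_tool_mm [ 1.6  1.5 -1.1] F [0.3 0.7 0.1] M [ 0.06 -0.47  0.05] axle -0.447 grip0 w60.0 q [ 0.16  1.07  0.94  0.32  2.13 -1.23]
axle mean -0.455 M -0.498   [-0.4  -0.46 -0.67 -0.29]
t12.30 p_mm [198.3   1.2 117.9] tilt59.52 Ry [-1.000e-01 -1.205e+02  1.000e-01] err_tool_mm [ 1.   1.2 -0.7] F [ 0.5 -0.1 -0.8] M [ 0.01 -0.51 -0.04] axle -0.287 grip0 w59.8 q [ 0.16  1.07  0.94  0.32  2.13 -1.23]
```

servo_tool:
  twist:
    - [0,0,0]
    - [0,0,0]
    - [0,0,0]
    - [0,0,0]
    - [0,-2.5,0]
    - [0,-2.5,0]
    - [0,-2.5,0]
    - [0,-2.5,0]
  offset:
    - [0,0,0]
    - [0,0,0]
    - [0,0,0]
    - [0,0,0]
    - [1.0,0,0.02]
    - [1.0,0,0.02]
    - [1.0,0,0.02]
    - [1.0,0,0.02]
  hand: [3,3,3,3,3,3,3,3]
  grip_force: 55

```text
time_s: 13.3
tool_pos: [0.666, 0.2608, 0.2585]
tcp_rot: [3.14, -0.863, 2.981]
force: [0.3, 3.5, 0.3]
gripper_width: 0.386
finger_force: 55.0
```

```bash
sed -i 's/return s/s["tau"]=M[1]+np.cross(p,F)[1]+.58*np.sin(np.radians(tilt));print("   CORRECTED %.3f"%s["tau"]);return s/' h.py; python3 -c "from h import *;rep()"
```

```text
t13.30 p_mm [174.9   2.2 150.5] tilt49.47 Ry [-1.000e-01 -1.305e+02 -1.000e-01] err_tool_mm [ 0.8  2.2 -0.7] F [-0.3  3.5  0.3] M [ 0.56 -0.24 -0.71] axle -0.341 grip55 w33.5 q [ 0.17  0.97  1.05  0.27  1.95 -1.24]
   CORRECTED 0.100
```

servo_tool:
  twist:
    - [0,-2.5,0]
    - [0,-2.5,0]
    - [0,-2.5,0]
    - [0,-2.5,0]
    - [0,-2.5,0]
    - [0,-2.5,0]
    - [0,-2.5,0]
    - [0,-2.5,0]
  offset:
    - [1.0,0,0.02]
    - [1.0,0,0.02]
    - [1.0,0,0.02]
    - [1.0,0,0.02]
    - [1.0,0,0.02]
    - [1.0,0,0.02]
    - [1.0,0,0.02]
    - [1.0,0,0.02]
  hand: [3,3,3,3,3,3,3,3]

```text
time_s: 14.3
tool_pos: [0.6052, 0.2707, 0.3098]
tcp_rot: [3.141, -0.516, 2.98]
force: [0.3, 4.7, 0.9]
gripper_width: 0.388
finger_force: 55.0
```

```bash
python3 -c "from h import *;rep()"
```

```text
t14.30 p_mm [113.3   2.3 201.8] tilt29.57 Ry [-1.000e-01 -1.504e+02 -1.000e-01] err_tool_mm [ 1.1  2.3 -1.4] F [-0.4  4.6  0.9] M [ 0.56  0.36 -0.42] axle 0.175 grip55 w33.8 q [ 0.22  0.77  1.27  0.18  1.58 -1.23]
   CORRECTED 0.461
```

servo_tool:
  twist:
    - [0,-2.5,0]
    - [0,-2.5,0]
    - [0,-2.5,0]
    - [0,-2.5,0]
    - [0,-2.5,0]
    - [0,-2.5,0]
    - [0,-2.5,0]
    - [0,-2.5,0]
  offset:
    - [1.0,0,0.02]
    - [1.0,0,0.02]
    - [1.0,0,0.02]
    - [1.0,0,0.02]
    - [1.0,0,0.02]
    - [1.0,0,0.02]
    - [1.0,0,0.02]
    - [1.0,0,0.02]
  hand: [3,3,3,3,3,3,3,3]

```text
time_s: 15.3
tool_pos: [0.5307, 0.2829, 0.3372]
tcp_rot: [3.141, -0.168, 2.979]
force: [-2.5, 5.1, 5.3]
gripper_width: 0.388
finger_force: 55.0
```

```bash
python3 -c "from h import *;rep()"
```

```text
t15.30 p_mm [ 37.8   2.5 229.2] tilt9.63 Ry [-2.000e-01 -1.704e+02 -1.000e-01] err_tool_mm [ 1.   2.5 -2.3] F [-3.3  4.6  5.3] M [ 0.53  1.1  -0.14] axle 0.146 grip55 w33.8 q [ 0.29  0.6   1.52  0.08  1.18 -1.16]
   CORRECTED 0.243
```

servo_tool:
  twist:
    - [0,-3.75,0]
    - [0,-3.75,0]
    - [0,-3.75,0]
    - [0,-3.75,0]
    - [0,-3.75,0]
    - [0,-3.75,0]
    - [0,-3.75,0]
    - [0,-3.75,0]
  offset:
    - [1.5,0,0.05]
    - [1.5,0,0.05]
    - [1.5,0,0.05]
    - [1.5,0,0.05]
    - [1.5,0,0.05]
    - [1.5,0,0.05]
    - [1.5,0,0.05]
    - [1.5,0,0.05]
  hand: [3,3,3,3,3,3,3,3]

```text
time_s: 16.3
tool_pos: [0.4154, 0.3016, 0.3272]
tcp_rot: [3.14, 0.365, 2.98]
force: [-1.2, -3.9, 13.2]
gripper_width: 0.388
finger_force: 55.0
```

```bash
python3 -c "from h import *;rep()"
```

```text
t16.30 p_mm [-79.    2.6 219.2] tilt-20.90 Ry [  0.  159.1   0.2] err_tool_mm [-4.4  2.6 -3. ] F [-0.5 -4.  13.2] M [-0.69  0.01 -0.42] axle 0.941 grip55 w33.8 q [ 0.46  0.47  1.87 -0.42  0.54 -0.62]
   CORRECTED 0.734
```

The second grip's readings only make sense if the drum sank after I let it go. That would put the heavy side down near tilt 20° in this grip. I'll sweep both ways across that angle.

servo_tool:
  twist:
    - [0,2.5,0]
    - [0,2.5,0]
    - [0,2.5,0]
    - [0,2.5,0]
    - [0,2.5,0]
    - [0,2.5,0]
    - [0,2.5,0]
    - [0,2.5,0]
  offset:
    - [-1.01,0.05,-0.13]
    - [-1.01,0,0.022]
    - [-1.01,0,0.022]
    - [-1.01,0,0.022]
    - [-1.01,0,0.022]
    - [-1.01,0,0.022]
    - [-1.01,0,0.022]
    - [-1.01,0,0.022]
  hand: [3,3,3,3,3,3,3,3]

```text
time_s: 17.3
tool_pos: [0.494, 0.289, 0.3403]
tcp_rot: [3.141, 0.01, 2.98]
force: [5.2, 3.0, -6.1]
gripper_width: 0.384
finger_force: 55.0
```

```bash
python3 -c "from h import *;rep()"
```

```text
t17.30 p_mm [  0.6   2.7 232.3] tilt-0.57 Ry [1.000e-01 1.794e+02 0.000e+00] err_tool_mm [-2.9  2.7 -2.3] F [ 4.6  3.8 -6.1] M [ 0.71 -0.8   0.03] axle 0.275 grip55 w33.4 q [ 0.34  0.54  1.63 -0.01  0.96 -1.07]
   CORRECTED 0.269
```

servo_tool:
  twist:
    - [0,2.5,0]
    - [0,2.5,0]
    - [0,2.5,0]
    - [0,2.5,0]
    - [0,2.5,0]
    - [0,2.5,0]
    - [0,2.5,0]
    - [0,2.5,0]
  offset:
    - [-1.01,0,0.022]
    - [-1.01,0,0.022]
    - [-1.01,0,0.022]
    - [-1.01,0,0.022]
    - [-1.01,0,0.022]
    - [-1.01,0,0.022]
    - [-1.01,0,0.022]
    - [-1.01,0,0.022]
  hand: [3,3,3,3,3,3,3,3]

```text
time_s: 18.3
tool_pos: [0.5719, 0.2763, 0.3254]
tcp_rot: [3.141, -0.339, 2.98]
force: [0.9, 3.4, -11.5]
gripper_width: 0.382
finger_force: 55.0
```

```bash
python3 -c "from h import *;rep()"
```

```text
t18.30 p_mm [ 79.6   2.5 217.4] tilt19.43 Ry [-1.000e-01 -1.606e+02 -0.000e+00] err_tool_mm [-2.7  2.5 -1.5] F [  0.3   3.5 -11.5] M [ 0.94 -1.45 -0.25] axle -0.455 grip55 w33.2 q [ 0.25  0.68  1.39  0.14  1.38 -1.21]
   CORRECTED -0.263
```

servo_tool:
  twist:
    - [0,2.5,0]
    - [0,2.5,0]
    - [0,2.5,0]
    - [0,2.5,0]
    - [0,2.5,0]
    - [0,2.5,0]
    - [0,2.5,0]
    - [0,2.5,0]
  offset:
    - [-1.01,0,0.022]
    - [-1.01,0,0.022]
    - [-1.01,0,0.022]
    - [-1.01,0,0.022]
    - [-1.01,0,0.022]
    - [-1.01,0,0.022]
    - [-1.01,0,0.022]
    - [-1.01,0,0.022]
  hand: [3,3,3,3,3,3,3,3]

```text
time_s: 19.3
tool_pos: [0.6401, 0.2653, 0.2845]
tcp_rot: [-3.14, -0.689, 2.978]
force: [-2.7, 3.5, -11.9]
gripper_width: 0.384
finger_force: 55.0
```

```bash
python3 -c "from h import *;rep()"
```

```text
t19.30 p_mm [148.6   2.5 176.5] tilt39.51 Ry [  -0.2 -140.5    0. ] err_tool_mm [-2.3  2.5 -0.7] F [ -3.2   3.  -11.9] M [ 0.67 -1.84 -0.45] axle -0.647 grip55 w33.4 q [ 0.19  0.87  1.15  0.23  1.77 -1.25]
   CORRECTED -0.278
```

servo_tool:
  twist:
    - [0,2.5,0]
    - [0,2.5,0]
    - [0,2.5,0]
    - [0,2.5,0]
    - [0,2.5,0]
    - [0,2.5,0]
    - [0,2.5,0]
    - [0,2.5,0]
  offset:
    - [-1.01,0,0.022]
    - [-1.01,0,0.022]
    - [-1.01,0,0.022]
    - [-1.01,0,0.022]
    - [-1.01,0,0.022]
    - [-1.01,0,0.022]
    - [-1.01,0,0.022]
    - [-1.01,0,0.022]
  hand: [3,3,3,3,3,3,3,3]

```text
time_s: 20.3
tool_pos: [0.6903, 0.2573, 0.2231]
tcp_rot: [-3.137, -1.042, 2.976]
force: [-8.7, 4.1, -7.2]
gripper_width: 0.383
finger_force: 55.0
```

```bash
python3 -c "from h import *;rep()"
```

```text
t20.30 p_mm [199.4   2.7 115.1] tilt59.69 Ry [-1.000e-01 -1.203e+02  1.000e-01] err_tool_mm [-1.2  2.7 -0.3] F [-9.2  2.6 -7.2] M [ 0.41 -1.52 -0.54] axle -1.138 grip55 w33.3 q [ 0.16  1.07  0.93  0.32  2.13 -1.23]
   CORRECTED -0.638
```

```bash
sed -i 's/;return s/;g=(p+.164*R[:,2])*1e3;psi=np.degrees(np.arctan2(g[0]+1.7,g[2]));print("psi %.2f"%psi);open("log","a").write(f"{s[chr(116)+\"ime_s\"]:.2f} {tilt:.2f} {psi:.2f} {s[chr(116)+chr(97)+chr(117)]:.3f}\\n");return s/' h.py; python3 -c "from h import *;rep()"
```

```text
t20.30 p_mm [199.4   2.7 115.1] tilt59.69 Ry [-1.000e-01 -1.203e+02  1.000e-01] err_tool_mm [-1.2  2.7 -0.3] F [-9.2  2.6 -7.2] M [ 0.41 -1.52 -0.54] axle -1.138 grip55 w33.3 q [ 0.16  1.07  0.93  0.32  2.13 -1.23]
   CORRECTED -0.638
psi 61.46
```

servo_tool:
  twist:
    - [0,-2.5,0]
    - [0,-2.5,0]
    - [0,-2.5,0]
    - [0,-2.5,0]
    - [0,-2.5,0]
    - [0,-2.5,0]
    - [0,-2.5,0]
    - [0,-2.5,0]
  offset:
    - [1.01,-0.1,0.12]
    - [1.01,0,0.022]
    - [1.01,0,0.022]
    - [1.01,0,0.022]
    - [1.01,0,0.022]
    - [1.01,0,0.022]
    - [1.01,0,0.022]
    - [1.01,0,0.022]
  hand: [3,3,3,3,3,3,3,3]

```text
time_s: 21.3
tool_pos: [0.6388, 0.2652, 0.2857]
tcp_rot: [3.141, -0.687, 2.98]
force: [0.6, 7.7, -5.8]
gripper_width: 0.385
finger_force: 55.0
```

```bash
python3 -c "from h import *;rep()"
```

```text
t21.30 p_mm [147.3   2.3 177.7] tilt39.34 Ry [-1.000e-01 -1.407e+02 -1.000e-01] err_tool_mm [-1.3  2.3 -0.8] F [-0.7  7.7 -5.8] M [ 0.56 -1.   -0.65] axle -0.271 grip55 w33.5 q [ 0.19  0.87  1.16  0.23  1.77 -1.25]
   CORRECTED 0.097
psi 41.54
```

servo_tool:
  twist:
    - [0,-2.5,0]
    - [0,-2.5,0]
    - [0,-2.5,0]
    - [0,-2.5,0]
    - [0,-2.5,0]
    - [0,-2.5,0]
    - [0,-2.5,0]
    - [0,-2.5,0]
  offset:
    - [1.01,0,0.022]
    - [1.01,0,0.022]
    - [1.01,0,0.022]
    - [1.01,0,0.022]
    - [1.01,0,0.022]
    - [1.01,0,0.022]
    - [1.01,0,0.022]
    - [1.01,0,0.022]
  hand: [3,3,3,3,3,3,3,3]

```text
time_s: 22.3
tool_pos: [0.5702, 0.2763, 0.3262]
tcp_rot: [3.14, -0.338, 2.979]
force: [2.6, 6.0, -4.3]
gripper_width: 0.385
finger_force: 55.0
```

```bash
python3 -c "from h import *;rep()"
```

```text
t22.30 p_mm [ 77.8   2.3 218.2] tilt19.34 Ry [-1.000e-01 -1.607e+02 -1.000e-01] err_tool_mm [-1.1  2.3 -1.6] F [ 1.6  6.3 -4.3] M [ 0.5  -0.58 -0.36] axle 0.096 grip55 w33.5 q [ 0.25  0.68  1.39  0.14  1.38 -1.21]
   CORRECTED 0.289
psi 21.64
```

servo_tool:
  twist:
    - [0,-2.5,0]
    - [0,-2.5,0]
    - [0,-2.5,0]
    - [0,-2.5,0]
    - [0,-2.5,0]
    - [0,-2.5,0]
    - [0,-2.5,0]
    - [0,-2.5,0]
  offset:
    - [1.01,0,0.022]
    - [1.01,0,0.022]
    - [1.01,0,0.022]
    - [1.01,0,0.022]
    - [1.01,0,0.022]
    - [1.01,0,0.022]
    - [1.01,0,0.022]
    - [1.01,0,0.022]
  hand: [3,3,3,3,3,3,3,3]

```text
time_s: 23.3
tool_pos: [0.4921, 0.2891, 0.3405]
tcp_rot: [3.14, 0.011, 2.979]
force: [3.0, 7.3, -0.9]
gripper_width: 0.39
finger_force: 55.0
```

```bash
python3 -c "from h import *;rep()"
```

```text
t23.30 p_mm [ -1.3   2.4 232.5] tilt-0.65 Ry [  0.2 179.3   0.2] err_tool_mm [-1.3  2.4 -2.5] F [ 1.8  7.6 -0.9] M [ 0.34  0.09 -0.13] axle 0.501 grip55 w33.9 q [ 0.34  0.54  1.64 -0.    0.96 -1.07]
   CORRECTED 0.494
psi 1.88
```

servo_tool:
  twist:
    - [0,-1.25,0]
    - [0,-1.25,0]
    - [0,-1.25,0]
    - [0,-1.25,0]
    - [0,-1.25,0]
    - [0,-1.25,0]
    - [0,-1.25,0]
    - [0,-1.25,0]
  offset:
    - [0.505,0,0.006]
    - [0.505,0,0.006]
    - [0.505,0,0.006]
    - [0.505,0,0.006]
    - [0.505,0,0.006]
    - [0.505,0,0.006]
    - [0.505,0,0.006]
    - [0.505,0,0.006]
  hand: [3,3,3,3,3,3,3,3]

```text
time_s: 24.3
tool_pos: [0.4525, 0.2955, 0.3372]
tcp_rot: [3.14, 0.185, 2.979]
force: [-0.2, 8.0, 2.6]
gripper_width: 0.389
finger_force: 55.1
```

```bash
python3 -c "from h import *;rep()"
```

```text
t24.30 p_mm [-41.4   2.4 229.2] tilt-10.62 Ry [2.000e-01 1.694e+02 1.000e-01] err_tool_mm [-1.5  2.5 -2.9] F [-1.4  7.8  2.6] M [ 0.31  0.56 -0.15] axle 0.338 grip55 w33.9 q [ 0.39  0.49  1.75 -0.14  0.74 -0.92]
   CORRECTED 0.231
psi -7.93
```

servo_tool:
  twist:
    - [0,2.5,0]
    - [0,2.5,0]
    - [0,2.5,0]
    - [0,2.5,0]
    - [0,2.5,0]
    - [0,2.5,0]
    - [0,2.5,0]
    - [0,2.5,0]
  offset:
    - [-1.01,0.2,0.022]
    - [-1.01,0,0.022]
    - [-1.01,0,0.022]
    - [-1.01,0,0.022]
    - [-1.01,0,0.022]
    - [-1.01,0,0.022]
    - [-1.01,0,0.022]
    - [-1.01,0,0.022]
  hand: [3,3,3,3,3,3,3,3]

```text
time_s: 25.3
tool_pos: [0.5323, 0.2832, 0.3367]
tcp_rot: [-3.14, -0.167, 2.979]
force: [1.2, 2.2, -3.0]
gripper_width: 0.386
finger_force: 55.0
```

```bash
python3 -c "from h import *;rep()"
```

```text
t25.30 p_mm [ 39.3   3.  228.7] tilt9.58 Ry [-1.000e-01 -1.704e+02  2.000e-01] err_tool_mm [-0.7  3.  -2.1] F [ 0.8  2.3 -3. ] M [ 0.05 -0.46 -0.24] axle -0.153 grip55 w33.6 q [ 0.29  0.6   1.51  0.08  1.18 -1.15]
   CORRECTED -0.056
psi 11.54
```

servo_tool:
  twist:
    - [0,2.5,0]
    - [0,2.5,0]
    - [0,2.5,0]
    - [0,2.5,0]
    - [0,2.5,0]
    - [0,2.5,0]
    - [0,2.5,0]
    - [0,2.5,0]
  offset:
    - [-1.01,0,0.022]
    - [-1.01,0,0.022]
    - [-1.01,0,0.022]
    - [-1.01,0,0.022]
    - [-1.01,0,0.022]
    - [-1.01,0,0.022]
    - [-1.01,0,0.022]
    - [-1.01,0,0.022]
  hand: [3,3,3,3,3,3,3,3]

```text
time_s: 26.3
tool_pos: [0.6068, 0.271, 0.3087]
tcp_rot: [-3.139, -0.516, 2.978]
force: [-0.4, 1.1, -4.4]
gripper_width: 0.385
finger_force: 55.0
```

```bash
python3 -c "from h import *;rep()"
```

```text
t26.30 p_mm [114.8   2.9 200.7] tilt29.59 Ry [-1.000e-01 -1.504e+02  2.000e-01] err_tool_mm [-0.7  2.9 -1.2] F [-0.6  1.  -4.4] M [ 0.22 -0.89 -0.22] axle -0.504 grip55 w33.5 q [ 0.22  0.77  1.27  0.18  1.59 -1.23]
   CORRECTED -0.218
psi 31.41
```

servo_tool:
  twist:
    - [0,2.5,0]
    - [0,2.5,0]
    - [0,2.5,0]
    - [0,2.5,0]
    - [0,2.5,0]
    - [0,2.5,0]
    - [0,2.5,0]
    - [0,2.5,0]
  offset:
    - [-1.01,0,0.022]
    - [-1.01,0,0.022]
    - [-1.01,0,0.022]
    - [-1.01,0,0.022]
    - [-1.01,0,0.022]
    - [-1.01,0,0.022]
    - [-1.01,0,0.022]
    - [-1.01,0,0.022]
  hand: [3,3,3,3,3,3,3,3]

```text
time_s: 27.3
tool_pos: [0.6674, 0.2611, 0.2566]
tcp_rot: [-3.137, -0.866, 2.977]
force: [-4.5, 0.8, -5.5]
gripper_width: 0.385
finger_force: 55.0
```

```bash
python3 -c "from h import *;rep()"
```

```text
t27.30 p_mm [176.2   2.8 148.6] tilt49.62 Ry [-1.000e-01 -1.304e+02  2.000e-01] err_tool_mm [-1.   2.8 -0.5] F [-4.5  0.  -5.5] M [ 0.31 -1.31 -0.22] axle -1.021 grip55 w33.5 q [ 0.17  0.97  1.04  0.27  1.96 -1.24]
   CORRECTED -0.579
psi 51.39
```

servo_tool:
  twist:
    - [0,2.5,0]
    - [0,2.5,0]
    - [0,2.5,0]
    - [0,2.5,0]
    - [0,2.5,0]
    - [0,2.5,0]
    - [0,2.5,0]
    - [0,2.5,0]
  offset:
    - [-1.01,0,0.022]
    - [-1.01,0,0.022]
    - [-1.01,0,0.022]
    - [-1.01,0,0.022]
    - [-1.01,0,0.022]
    - [-1.01,0,0.022]
    - [-1.01,0,0.022]
    - [-1.01,0,0.022]
  hand: [3,3,3,3,3,3,3,3]

```text
time_s: 28.3
tool_pos: [0.7068, 0.2547, 0.1868]
tcp_rot: [-3.13, -1.217, 2.97]
force: [-9.1, 0.6, -2.5]
gripper_width: 0.386
finger_force: 55.0
```

```bash
python3 -c "from h import *;rep()"
```

```text
t28.30 p_mm [216.2   2.8  78.8] tilt69.74 Ry [  -0.2 -110.3    0.2] err_tool_mm [-0.9  2.8 -0.1] F [-9.1 -0.8 -2.5] M [ 0.12 -1.13 -0.12] axle -1.298 grip55 w33.5 q [ 0.15  1.17  0.84  0.39  2.29 -1.19]
   CORRECTED -0.754
psi 71.01
```

servo_tool:
  twist:
    - [0,-2.5,0]
    - [0,-2.5,0]
    - [0,-2.5,0]
    - [0,-2.5,0]
    - [0,-2.5,0]
    - [0,-2.5,0]
    - [0,-2.5,0]
    - [0,-2.5,0]
  offset:
    - [1.01,0,0.022]
    - [1.01,0,0.022]
    - [1.01,0,0.022]
    - [1.01,0,0.022]
    - [1.01,0,0.022]
    - [1.01,0,0.022]
    - [1.01,0,0.022]
    - [1.01,0,0.022]
  hand: [3,3,3,3,3,3,3,3]

```text
time_s: 29.3
tool_pos: [0.667, 0.2612, 0.2571]
tcp_rot: [-3.136, -0.864, 2.976]
force: [-2.6, 1.5, -5.5]
gripper_width: 0.389
finger_force: 55.0
```

```bash
python3 -c "from h import *;rep()"
```

```text
t29.30 p_mm [175.8   2.8 149.1] tilt49.50 Ry [  -0.2 -130.5    0.2] err_tool_mm [-0.8  2.8 -0.6] F [-2.8  1.  -5.5] M [ 0.08 -0.92 -0.28] axle -0.373 grip55 w33.9 q [ 0.17  0.97  1.04  0.27  1.95 -1.24]
   CORRECTED 0.068
psi 51.11
```

servo_tool:
  twist:
    - [0,-2.5,0]
    - [0,-2.5,0]
    - [0,-2.5,0]
    - [0,-2.5,0]
    - [0,-2.5,0]
    - [0,-2.5,0]
    - [0,-2.5,0]
    - [0,-2.5,0]
  offset:
    - [1.01,0,0.022]
    - [1.01,0,0.022]
    - [1.01,0,0.022]
    - [1.01,0,0.022]
    - [1.01,0,0.022]
    - [1.01,0,0.022]
    - [1.01,0,0.022]
    - [1.01,0,0.022]
  hand: [3,3,3,3,3,3,3,3]

```text
time_s: 30.3
tool_pos: [0.6062, 0.2711, 0.3091]
tcp_rot: [-3.138, -0.514, 2.978]
force: [0.5, 1.3, -4.1]
gripper_width: 0.385
finger_force: 55.0
```

```bash
python3 -c "from h import *;rep()"
```

```text
t30.30 p_mm [114.2   2.9 201.1] tilt29.48 Ry [  -0.2 -150.5    0.2] err_tool_mm [-0.5  2.9 -1.2] F [ 0.2  1.3 -4.1] M [ 0.09 -0.5  -0.35] axle 0.025 grip55 w33.5 q [ 0.22  0.77  1.27  0.18  1.58 -1.23]
   CORRECTED 0.310
psi 31.12
```

servo_tool:
  twist:
    - [0,-2.5,0]
    - [0,-2.5,0]
    - [0,-2.5,0]
    - [0,-2.5,0]
    - [0,-2.5,0]
    - [0,-2.5,0]
    - [0,-2.5,0]
    - [0,-2.5,0]
  offset:
    - [1.01,0,0.022]
    - [1.01,0,0.022]
    - [1.01,0,0.022]
    - [1.01,0,0.022]
    - [1.01,0,0.022]
    - [1.01,0,0.022]
    - [1.01,0,0.022]
    - [1.01,0,0.022]
  hand: [3,3,3,3,3,3,3,3]

```text
time_s: 31.3
tool_pos: [0.5316, 0.2833, 0.3369]
tcp_rot: [-3.139, -0.165, 2.979]
force: [1.6, 0.7, -1.8]
gripper_width: 0.385
finger_force: 55.0
```

```bash
python3 -c "from h import *;rep()"; cat log
```

```text
t31.30 p_mm [ 38.6   3.  228.9] tilt9.47 Ry [  -0.2 -170.5    0.2] err_tool_mm [-0.5  3.  -2.1] F [ 1.5  0.9 -1.8] M [-0.03  0.   -0.28] axle 0.403 grip55 w33.5 q [ 0.29  0.6   1.51  0.08  1.18 -1.15]
   CORRECTED 0.499
psi 11.27
20.30 59.69 61.46 -0.638
21.30 39.34 41.54 0.097
22.30 19.34 21.64 0.289
23.30 -0.65 1.88 0.494
24.30 -10.62 -7.93 0.231
25.30 9.58 11.54 -0.056
26.30 29.59 31.41 -0.218
27.30 49.62 51.39 -0.579
28.30 69.74 71.01 -0.754
29.30 49.50 51.11 0.068
30.30 29.48 31.12 0.310
31.30 9.47 11.27 0.499
```

```bash
python3 - <<'E'
import numpy as np
from scipy.optimize import least_squares as L
D=np.loadtxt("log")[:,1:];D=[(r[0],r[2]) for r in D]
s=[1,-1,-1,-1,-1,1,1,1,1,-1,-1,-1]
E=[(49.5,.10,-1),(29.6,.461,-1),(9.6,.243,-1),(-.6,.269,1),(19.4,-.263,1),(39.5,-.278,1)]
A=np.array([(t,y,k) for (t,y),k in zip(D,s)]+E)
for B in(A,A[:12]):
 for free in(0,1):
  f=lambda x:B[:,1]-(-x[0]*np.sin(np.radians(B[:,0]-x[1]))-B[:,2]*x[2]+free*x[3])
  r=L(f,[.4,25,.29,0]);J=r.jac[:,:3+free];cov=np.linalg.inv(J.T@J)*2*r.cost/(len(B)-3)
  print(r.x,np.sqrt(np.diag(cov)),np.round(r.fun,2))
E
```

```text
[ 0.5500651  27.10088205  0.24256336  0.        ] [0.10370975 4.12144719 0.03815085] [-0.1  -0.03 -0.03 -0.   -0.35  0.02  0.05 -0.13 -0.14  0.04  0.09  0.09
  0.07  0.24 -0.16  0.26 -0.09  0.08]
[ 1.13303708 89.25147724  0.23201427 -0.93438562] [ 0.38512621 11.44166417  0.03313608  0.40689958] [-0.03 -0.07 -0.07  0.06 -0.18 -0.   -0.03 -0.14  0.03  0.05  0.03  0.09
  0.08  0.19 -0.17  0.3  -0.16  0.02]
[ 0.51675416 22.51613063  0.26447574  0.        ] [0.11478081 5.25928392 0.04652517] [-0.06 -0.02 -0.    0.03 -0.32  0.09  0.11 -0.08 -0.11  0.04  0.11  0.12]
[ 1.21839191 93.60447472  0.24808465 -1.06608669] [0.29198069 7.04535718 0.02993678 0.29297621] [-0.   -0.07 -0.07  0.1  -0.13  0.05  0.   -0.11  0.07  0.04  0.03  0.1 ]
```

servo_tool:
  twist:
    - [0,2.5,0]
    - [0,2.5,0]
    - [0,2.5,0]
    - [0,2.5,0]
    - [0,2.5,0]
    - [0,2.5,0]
    - [0,2.5,0]
    - [0,2.5,0]
  offset:
    - [-1.01,0,0.022]
    - [-1.01,0,0.022]
    - [-1.01,0,0.022]
    - [-1.01,0,0.022]
    - [-1.01,0,0.022]
    - [-1.01,0,0.022]
    - [-1.01,0,0.022]
    - [-1.01,0,0.022]
  hand: [3,3,3,3,3,3,3,3]

```text
time_s: 32.3
tool_pos: [0.6064, 0.2711, 0.309]
tcp_rot: [-3.138, -0.518, 2.978]
force: [-1.7, 1.3, -3.3]
gripper_width: 0.386
finger_force: 55.0
```

```bash
python3 -c "from h import *;rep()"|tail -2
```

```text
CORRECTED -0.330
psi 30.86
```

servo_tool:
  twist:
    - [0,2.5,0]
    - [0,2.5,0]
    - [0,2.5,0]
    - [0,2.5,0]
    - [0,2.5,0]
    - [0,2.5,0]
    - [0,2.5,0]
    - [0,2.5,0]
  offset:
    - [-1.01,0,0.022]
    - [-1.01,0,0.022]
    - [-1.01,0,0.022]
    - [-1.01,0,0.022]
    - [-1.01,0,0.022]
    - [-1.01,0,0.022]
    - [-1.01,0,0.022]
    - [-1.01,0,0.022]
  hand: [3,3,3,3,3,3,3,3]

```text
time_s: 33.3
tool_pos: [0.6672, 0.2612, 0.2569]
tcp_rot: [-3.136, -0.867, 2.976]
force: [-4.4, 1.7, -4.0]
gripper_width: 0.386
finger_force: 55.0
```

```bash
python3 -c "from h import *;rep()"|tail -2
```

```text
CORRECTED -0.540
psi 50.85
```

servo_tool:
  twist:
    - [0,-2.5,0]
    - [0,-2.5,0]
    - [0,-2.5,0]
    - [0,-2.5,0]
    - [0,-2.5,0]
    - [0,-2.5,0]
    - [0,-2.5,0]
    - [0,-2.5,0]
  offset:
    - [1.01,0,0.022]
    - [1.01,0,0.022]
    - [1.01,0,0.022]
    - [1.01,0,0.022]
    - [1.01,0,0.022]
    - [1.01,0,0.022]
    - [1.01,0,0.022]
    - [1.01,0,0.022]
  hand: [3,3,3,3,3,3,3,3]

```text
time_s: 34.3
tool_pos: [0.6062, 0.2711, 0.3091]
tcp_rot: [-3.139, -0.515, 2.978]
force: [-0.3, 1.8, -3.6]
gripper_width: 0.386
finger_force: 55.0
```

```bash
python3 -c "from h import *;rep()"|tail -2
```

```text
CORRECTED 0.162
psi 31.09
```

servo_tool:
  twist:
    - [0,-2.5,0]
    - [0,-2.5,0]
    - [0,-2.5,0]
    - [0,-2.5,0]
    - [0,-2.5,0]
    - [0,-2.5,0]
    - [0,-2.5,0]
    - [0,-2.5,0]
  offset:
    - [1.01,0,0.022]
    - [1.01,0,0.022]
    - [1.01,0,0.022]
    - [1.01,0,0.022]
    - [1.01,0,0.022]
    - [1.01,0,0.022]
    - [1.01,0,0.022]
    - [1.01,0,0.022]
  hand: [3,3,3,3,3,3,3,3]

```text
time_s: 35.3
tool_pos: [0.5316, 0.2833, 0.3368]
tcp_rot: [-3.139, -0.165, 2.979]
force: [0.4, 1.6, -1.5]
gripper_width: 0.386
finger_force: 55.0
```

```bash
python3 -c "from h import *;rep()"|tail -2
```

```text
CORRECTED 0.222
psi 11.23
```

servo_tool:
  twist:
    - [0,2.5,0]
    - [0,2.5,0]
    - [0,2.5,0]
    - [0,2.5,0]
    - [0,2.5,0]
    - [0,2.5,0]
    - [0,2.5,0]
    - [0,2.5,0]
  offset:
    - [-1.01,0,0.022]
    - [-1.01,0,0.022]
    - [-1.01,0,0.022]
    - [-1.01,0,0.022]
    - [-1.01,0,0.022]
    - [-1.01,0,0.022]
    - [-1.01,0,0.022]
    - [-1.01,0,0.022]
  hand: [3,3,3,3,3,3,3,3]

```text
time_s: 36.3
tool_pos: [0.6064, 0.2711, 0.309]
tcp_rot: [-3.139, -0.518, 2.979]
force: [-2.0, 0.6, -3.1]
gripper_width: 0.386
finger_force: 55.0
```

```bash
python3 -c "from h import *;rep()"|tail -2
```

```text
CORRECTED -0.396
psi 30.81
```

servo_tool:
  twist:
    - [0,2.5,0]
    - [0,2.5,0]
    - [0,2.5,0]
    - [0,2.5,0]
    - [0,2.5,0]
    - [0,2.5,0]
    - [0,2.5,0]
    - [0,2.5,0]
  offset:
    - [-1.01,0,0.022]
    - [-1.01,0,0.022]
    - [-1.01,0,0.022]
    - [-1.01,0,0.022]
    - [-1.01,0,0.022]
    - [-1.01,0,0.022]
    - [-1.01,0,0.022]
    - [-1.01,0,0.022]
  hand: [3,3,3,3,3,3,3,3]

```text
time_s: 37.3
tool_pos: [0.6672, 0.2612, 0.257]
tcp_rot: [-3.137, -0.868, 2.977]
force: [-4.5, 0.7, -4.2]
gripper_width: 0.387
finger_force: 55.0
```

```bash
python3 -c "from h import *;rep()"|tail -2
```

```text
CORRECTED -0.477
psi 50.79
```

servo_tool:
  twist:
    - [0,-2.5,0]
    - [0,-2.5,0]
    - [0,-2.5,0]
    - [0,-2.5,0]
    - [0,-2.5,0]
    - [0,-2.5,0]
    - [0,-2.5,0]
    - [0,-2.5,0]
  offset:
    - [1.01,0,0.022]
    - [1.01,0,0.022]
    - [1.01,0,0.022]
    - [1.01,0,0.022]
    - [1.01,0,0.022]
    - [1.01,0,0.022]
    - [1.01,0,0.022]
    - [1.01,0,0.022]
  hand: [3,3,3,3,3,3,3,3]

```text
time_s: 38.3
tool_pos: [0.6062, 0.2711, 0.3091]
tcp_rot: [-3.139, -0.515, 2.978]
force: [0.5, 2.1, -3.8]
gripper_width: 0.384
finger_force: 55.0
```

```bash
python3 -c "from h import *;rep()"|tail -2
```

```text
CORRECTED 0.312
psi 31.05
```

servo_tool:
  twist:
    - [0,-2.5,0]
    - [0,-2.5,0]
    - [0,-2.5,0]
    - [0,-2.5,0]
    - [0,-2.5,0]
    - [0,-2.5,0]
    - [0,-2.5,0]
    - [0,-2.5,0]
  offset:
    - [1.01,0,0.022]
    - [1.01,0,0.022]
    - [1.01,0,0.022]
    - [1.01,0,0.022]
    - [1.01,0,0.022]
    - [1.01,0,0.022]
    - [1.01,0,0.022]
    - [1.01,0,0.022]
  hand: [3,3,3,3,3,3,3,3]

```text
time_s: 39.3
tool_pos: [0.5315, 0.2833, 0.3368]
tcp_rot: [-3.139, -0.165, 2.979]
force: [1.6, 0.7, -0.1]
gripper_width: 0.388
finger_force: 55.0
```

```bash
python3 -c "from h import *;rep()"; cat > fit.py <<'E'
import numpy as np
from scipy.optimize import least_squares as L
D=np.loadtxt("log");s=np.sign(np.diff(D[:,1],prepend=0))
E=[(49.5,.10,-1),(29.6,.461,-1),(9.6,.243,-1),(-.6,.269,1),(19.4,-.263,1),(39.5,-.278,1)]
A=np.array([(t,y,k) for t,y,k in zip(D[:,1],D[:,3],s)]+E)
A[:,1]-=.02*np.sin(np.radians(A[:,0]))
n=len(D)
for B in(A,A[:n],A[5:n]):
  f=lambda x:(B[:,1]-(-x[0]*np.sin(np.radians(B[:,0]-x[1]))-B[:,2]*x[2]))/.1
  r=L(f,[.4,25,.29],bounds=([.3,-90,.2],[.48,90,.4]),loss="soft_l1");J=r.jac;cov=np.linalg.inv(J.T@J)
  print(r.x,np.sqrt(np.diag(cov)),np.round(r.fun/10,2))
E
python3 fit.py; cat log
```

```text
t39.30 p_mm [ 38.6   3.  228.8] tilt9.48 Ry [-1.000e-01 -1.705e+02  2.000e-01] err_tool_mm [-0.3  3.  -2.1] F [ 1.5  0.9 -0.1] M [ 0.05  0.03 -0.17] axle 0.378 grip55 w33.8 q [ 0.29  0.6   1.51  0.08  1.18 -1.15]
   CORRECTED 0.473
psi 11.16
[ 0.48       22.96815595  0.27956042] [0.09717308 3.93155975 0.02893268] [-0.09 -0.06 -0.03  0.02 -0.31  0.11  0.11 -0.1  -0.14 -0.01  0.08  0.1
 -0.   -0.06 -0.07 -0.17 -0.07  0.    0.08  0.08  0.02  0.23 -0.15  0.36
 -0.02  0.13]
[ 0.48       20.73603874  0.29303094] [0.11236375 4.84743123 0.03496587] [-0.06 -0.06 -0.02  0.03 -0.31  0.14  0.14 -0.07 -0.12 -0.01  0.08  0.11
  0.03 -0.03 -0.07 -0.17 -0.04  0.03  0.08  0.08]
[ 0.48       23.49796522  0.30581258] [0.14225124 5.14683104 0.03824711] [ 0.13  0.13 -0.08 -0.12 -0.04  0.04  0.07  0.02 -0.04 -0.1  -0.2  -0.05
  0.03  0.05  0.05]
20.30 59.69 61.46 -0.638
21.30 39.34 41.54 0.097
22.30 19.34 21.64 0.289
23.30 -0.65 1.88 0.494
24.30 -10.62 -7.93 0.231
25.30 9.58 11.54 -0.056
26.30 29.59 31.41 -0.218
27.30 49.62 51.39 -0.579
28.30 69.74 71.01 -0.754
29.30 49.50 51.11 0.068
30.30 29.48 31.12 0.310
31.30 9.47 11.27 0.499
32.30 29.68 30.86 -0.330
33.30 49.70 50.85 -0.540
34.30 29.48 31.09 0.162
35.30 9.47 11.23 0.222
36.30 29.69 30.81 -0.396
37.30 49.71 50.79 -0.477
38.30 29.49 31.05 0.312
39.30 9.48 11.16 0.473
```

servo_tool:
  twist:
    - [0,-2.5,0]
    - [0,-2.5,0]
    - [0,-2.5,0]
    - [0,-2.5,0]
    - [0,-2.5,0]
    - [0,-2.5,0]
    - [0,-2.5,0]
    - [0,-2.5,0]
  offset:
    - [1.01,0,0.022]
    - [1.01,0,0.022]
    - [1.01,0,0.022]
    - [1.01,0,0.022]
    - [1.01,0,0.022]
    - [1.01,0,0.022]
    - [1.01,0,0.022]
    - [1.01,0,0.022]
  hand: [3,3,3,3,3,3,3,3]

```text
time_s: 40.3
tool_pos: [0.4521, 0.2963, 0.3372]
tcp_rot: [-3.14, 0.184, 2.979]
force: [-1.1, 0.0, 4.1]
gripper_width: 0.384
finger_force: 55.0
```

```bash
python3 -c "from h import *;rep()"|tail -2
```

```text
CORRECTED 0.390
psi -8.62
```

servo_tool:
  twist:
    - [0,2.5,0]
    - [0,2.5,0]
    - [0,2.5,0]
    - [0,2.5,0]
    - [0,2.5,0]
    - [0,2.5,0]
    - [0,2.5,0]
    - [0,2.5,0]
  offset:
    - [-1.01,0,0.022]
    - [-1.01,0,0.022]
    - [-1.01,0,0.022]
    - [-1.01,0,0.022]
    - [-1.01,0,0.022]
    - [-1.01,0,0.022]
    - [-1.01,0,0.022]
    - [-1.01,0,0.022]
  hand: [3,3,3,3,3,3,3,3]

```text
time_s: 41.3
tool_pos: [0.5318, 0.2833, 0.3368]
tcp_rot: [-3.139, -0.169, 2.979]
force: [-0.6, 0.6, -0.5]
gripper_width: 0.388
finger_force: 55.0
```

```bash
python3 -c "from h import *;rep()"|tail -2
```

```text
CORRECTED -0.209
psi 10.91
```

servo_tool:
  twist:
    - [0,2.5,0]
    - [0,2.5,0]
    - [0,2.5,0]
    - [0,2.5,0]
    - [0,2.5,0]
    - [0,2.5,0]
    - [0,2.5,0]
    - [0,2.5,0]
  offset:
    - [-1.01,0,0.022]
    - [-1.01,0,0.022]
    - [-1.01,0,0.022]
    - [-1.01,0,0.022]
    - [-1.01,0,0.022]
    - [-1.01,0,0.022]
    - [-1.01,0,0.022]
    - [-1.01,0,0.022]
  hand: [3,3,3,3,3,3,3,3]

```text
time_s: 42.3
tool_pos: [0.6064, 0.2711, 0.309]
tcp_rot: [-3.139, -0.518, 2.979]
force: [-1.7, 1.4, -3.8]
gripper_width: 0.388
finger_force: 55.0
```

```bash
python3 -c "from h import *;rep()"|tail -2
```

```text
CORRECTED -0.265
psi 30.79
```

servo_tool:
  twist:
    - [0,-2.5,0]
    - [0,-2.5,0]
    - [0,-2.5,0]
    - [0,-2.5,0]
    - [0,-2.5,0]
    - [0,-2.5,0]
    - [0,-2.5,0]
    - [0,-2.5,0]
  offset:
    - [1.01,0,0.022]
    - [1.01,0,0.022]
    - [1.01,0,0.022]
    - [1.01,0,0.022]
    - [1.01,0,0.022]
    - [1.01,0,0.022]
    - [1.01,0,0.022]
    - [1.01,0,0.022]
  hand: [3,3,3,3,3,3,3,3]

```text
time_s: 43.3
tool_pos: [0.5316, 0.2833, 0.3368]
tcp_rot: [-3.14, -0.165, 2.979]
force: [0.8, 0.6, -1.0]
gripper_width: 0.382
finger_force: 55.0
```

```bash
python3 -c "from h import *;rep()"|tail -2
```

```text
CORRECTED 0.298
psi 11.22
```

servo_tool:
  twist:
    - [0,-2.5,0]
    - [0,-2.5,0]
    - [0,-2.5,0]
    - [0,-2.5,0]
    - [0,-2.5,0]
    - [0,-2.5,0]
    - [0,-2.5,0]
    - [0,-2.5,0]
  offset:
    - [1.01,0,0.022]
    - [1.01,0,0.022]
    - [1.01,0,0.022]
    - [1.01,0,0.022]
    - [1.01,0,0.022]
    - [1.01,0,0.022]
    - [1.01,0,0.022]
    - [1.01,0,0.022]
  hand: [3,3,3,3,3,3,3,3]

```text
time_s: 44.3
tool_pos: [0.4521, 0.2963, 0.3371]
tcp_rot: [-3.14, 0.184, 2.98]
force: [-0.7, -1.0, 5.1]
gripper_width: 0.389
finger_force: 55.0
```

```bash
python3 -c "from h import *;rep()"|tail -2
```

```text
CORRECTED 0.580
psi -8.58
```

servo_tool:
  twist:
    - [0,2.5,0]
    - [0,2.5,0]
    - [0,2.5,0]
    - [0,2.5,0]
    - [0,2.5,0]
    - [0,2.5,0]
    - [0,2.5,0]
    - [0,2.5,0]
  offset:
    - [-1.01,0,0.022]
    - [-1.01,0,0.022]
    - [-1.01,0,0.022]
    - [-1.01,0,0.022]
    - [-1.01,0,0.022]
    - [-1.01,0,0.022]
    - [-1.01,0,0.022]
    - [-1.01,0,0.022]
  hand: [3,3,3,3,3,3,3,3]

```text
time_s: 45.3
tool_pos: [0.5318, 0.2832, 0.3368]
tcp_rot: [-3.14, -0.169, 2.979]
force: [0.0, 1.3, -1.2]
gripper_width: 0.389
finger_force: 55.0
```

```bash
python3 -c "from h import *;rep()"; python3 fit.py; tail -6 log
```

```text
t45.30 p_mm [ 38.9   3.  228.8] tilt9.67 Ry [-1.000e-01 -1.703e+02  2.000e-01] err_tool_mm [ 0.1  3.  -2.1] F [-0.2  1.2 -1.2] M [ 0.18 -0.2  -0.22] axle -0.192 grip55 w33.8 q [ 0.29  0.6   1.51  0.08  1.18 -1.15]
   CORRECTED -0.095
psi 10.97
[ 0.48       22.70734312  0.26813365] [0.08025467 3.21923003 0.02561515] [-0.1  -0.05 -0.01  0.04 -0.3   0.1   0.1  -0.11 -0.15  0.    0.09  0.12
 -0.01 -0.07 -0.06 -0.16 -0.08 -0.01  0.09  0.09 -0.14 -0.05  0.05 -0.08
  0.05  0.06  0.03  0.24 -0.14  0.35 -0.03  0.12]
[ 0.48       21.01630878  0.27595612] [0.08654921 3.5547559  0.0286964 ] [-0.08 -0.04 -0.01  0.04 -0.29  0.12  0.12 -0.09 -0.14  0.01  0.09  0.12
  0.01 -0.05 -0.05 -0.15 -0.06  0.01  0.1   0.1  -0.13 -0.03  0.07 -0.08
  0.06  0.08]
[ 0.48       22.76951679  0.28166497] [0.09701673 3.88076456 0.03186327] [ 0.11  0.11 -0.1  -0.14 -0.01  0.07  0.1  -0.   -0.06 -0.07 -0.17 -0.07
  0.01  0.08  0.08 -0.15 -0.04  0.06 -0.1   0.04  0.07]
40.30 -10.54 -8.62 0.390
41.30 9.68 10.91 -0.209
42.30 29.69 30.79 -0.265
43.30 9.48 11.22 0.298
44.30 -10.54 -8.58 0.580
45.30 9.67 10.97 -0.095
```

servo_tool:
  twist:
    - [0,2.4,0]
    - [0,2.4,0]
    - [0,2.4,0]
    - [0,2.4,0]
    - [0,2.4,0]
    - [0,2.4,0]
    - [0,0,0]
    - [0,0,0]
  offset:
    - [-0.97,0,0.02]
    - [-0.97,0,0.02]
    - [-0.97,0,0.02]
    - [-0.97,0,0.02]
    - [-0.97,0,0.02]
    - [-0.97,0,0.02]
    - [0,0,0]
    - [0,0,0]
  hand: [3,3,3,3,3,3,3,3]

```text
time_s: 46.3
tool_pos: [0.5864, 0.2744, 0.3195]
tcp_rot: [-3.139, -0.417, 2.979]
force: [-1.2, 0.2, -5.0]
gripper_width: 0.385
finger_force: 55.0
```

servo_tool:
  twist:
    - [0,0,0]
    - [0,0,0]
    - [0,0,0]
    - [0,0,0]
    - [0,0,0]
    - [0,0,0]
    - [0,0,0]
    - [0,0,0]
  offset:
    - [0,0,0]
    - [0,0,0]
    - [0,0,0]
    - [0,0,0]
    - [0,0,0]
    - [0,0,0]
    - [0,0,0]
    - [0,0,0]
  hand: [3,3,3,3,3,3,3,3]

```text
time_s: 47.3
tool_pos: [0.5865, 0.2744, 0.3195]
tcp_rot: [-3.139, -0.419, 2.979]
force: [-1.4, 1.6, -12.3]
gripper_width: 0.39
finger_force: 55.0
```

```bash
python3 - <<'E'
from h import *
s=rep();print(np.abs(s["joint_vel"]).max())
E
```

```text
t47.30 p_mm [ 94.2   2.9 211.5] tilt23.98 Ry [-1.00e-01 -1.56e+02  2.00e-01] err_tool_mm [-0.1  2.9 -1.5] F [ -1.6   1.3 -12.3] M [ 0.44 -0.95 -0.24] axle -0.143 grip55 w33.9 q [ 0.24  0.72  1.34  0.16  1.48 -1.22]
   CORRECTED 0.093
psi 25.40
0.001193667682509589
```

At rest and gripped at 55 N, at the fitted heavy-side-down angle.

```bash
python3 -c "from cell import arm;print(arm.finish_job())"
```

```text
the job is handed in; nothing more can be done
None
```

I handed the job in with the drum at rest, gripped by its rim at 55 N, and its heavy side straight down to within about 4° by my torque fit; the result that came back gave no verdict.

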